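# Load a circuit board under the jig's spring clip

## Robot

A 6-joint arm with a two-finger parallel gripper is mounted at the origin on the work surface. World frame = base frame: x ahead of the robot, y to its left, z up, the work surface at z = 0. Lengths are in m, angles in rad, forces in N, time in s.
With the tool pointing down it reaches from about 0.25 to 0.775 m from the base axis. Payload 4 kg.
Tool frame: the origin (TCP) lies between the finger pads; the fingertips stand ahead of it and the grasp point (between the pads) lies 3 mm ahead of it (arm.tcp_to_tips is the z of the fingertips in the tool frame, in m); z points along the fingers, y is the line along which they close (so a half turn about z gives the same grasp; the last joint's range is limited). The gripper opens to 85 mm and grips with 20 to 120 N. Pads are 22 mm wide; open, the fingers measure 114 mm over their backs; the gripper's body (76 mm by 85 mm) begins 54 mm behind the grasp point. The pads swing forward as they close: fully open they stand 13 mm farther back than shut.
Start: joints at [-1.238, 0.087, 1.371, -0, 1.684, -0.103], TCP at [0.232, -0.499, 0.253] pointing down, gripper open.
Joint ranges: [-3.1, 3.1], [-0.76, 2.03], [0.27, 2.55], [-1.08, 4.22], [0.17, 2.65], [-2.57, 2.57]. Speed limits (rad/s): [2.79, 2.79, 3.14, 3.14, 3.14, 3.14].

## Interface

Orientations are given as a unit quaternion [w, x, y, z].
In Python, from workcell import arm gives the robot as it stands.
- The arm moves only by the tool arm_command, never from a script. Its argument "deltas" is one flat list of numbers, 5 for each row, row after row: the gripper's target within -1 to 1 (shut at 1, half-way at 0, fully open at -1), then the shift along the tool's x, y, z in mm, then the turn about the tool's z in degrees. A call has 1 to 8 rows; each row is the pose to reach, as a shift and turn from the pose commanded when the call began, along the tool's axes at that moment; what a row does not reach only later rows make up. A row lasts 1/8 s, in which the tool goes at most 62.5 mm and 10.7 degrees, less where a joint would pass 70% of its speed; a pose out of reach is approached as far as the arm can. A call with a gripper value outside its range is refused whole. The fingers move at their own pace and stop on an object; "squeeze" is the grip in N (left out, the last holds). Time passes only in rows, so rows that repeat a pose let the fingers close. It gives the time, the measured TCP pose, the force, the opening and the grip force at its end, in the units of the state.
- arm.observe(): the state, without advancing time (a new reading comes with each control period).
- arm.camera(name): name is "scene" or "top"; returns a dict with "img" (420x560x3 uint8, blue, green, red), "K" (3x3 intrinsics, pixels), "dist_coeffs" ([k1, k2, p1, p2, k3] as OpenCV has them; the pictures are not rectified), "rvec" (rotation vector, rad) and "tvec" (3), from world to camera coordinates, as OpenCV has them. Camera axes: x right, y down, z forward; pixel columns grow to the right and rows downward; lengths in m; the calibration is good to about 2 mm. A picture is of the moment at which its call begins. There is no depth.
- arm.finish_job(): hands the job in; it is judged then, once.
The state is a dict: "time_s": time; "q": joint angles; "joint_vel": joint speeds; "effort": joint torques, N m; "ee_pos": TCP position; "tcp_rot": TCP orientation; "force": force on the tool from outside, world axes, zero at the start; "torque": the same for the moment, N m; "width": opening from 0.0 (shut) to 1.0 (fully open); "gripper_force": force on a finger pad.
Only numpy, scipy, OpenCV 4.12 (cv2) and the standard library are available. Lean on these libraries where they do the work, as an engineer would, in place of code of your own. Each camera call takes 0.05 s, during which the arm holds its last target. There are 200 camera calls.

## Task

Load the circuit board into the programming jig: with one fingertip press the clip's long pad down and hold it so that the jaw stays lifted, while the other finger pushes the board along its channel, under the jaw, until it is fully home against the end stop. Only then let the clip come down on the board, and move clear. Push the board only, do not lift or tip it, and leave the other things on the desk where they are.

Things in the scene. Friction and masses are not known exactly. Their poses are not given: they have to be found in the camera images.
- jig: Fixed aluminium jig plate 14 mm thick; its top is the channel bed. Origin on the desk surface; x is the direction in which the board is pushed in, y to its left, z up. Spans x -122 to 78, y -58 to 66 mm. The channel along x, open at -x, 41.6 mm wide, centre line y = -28 mm, lies between black rails 4 mm wide, tops at z 19 mm. The clip's hinge runs along x at y 2, z 30 mm.
- jig_stop (a point): Middle of the face of the black end stop that closes the channel, at bed height: x 60, y -28, z 14 mm in the jig's frame. The stop is 12 mm high. Axes as the jig's.
- board: Board to load, loose in the jig's channel (the like board on the desk is a spare): black plate 70 x 40 x 8 mm, green top, grey terminal block 12 x 32 mm at its rear (-x), top 22 mm over the underside. 35 to 70 g. Origin: centre of underside; x points to the end stop within 2 degrees. Starts with its leading edge 8 to 35 mm short of the jaw; home, its origin is 35 mm short of the stop.
- push_face (a point): Point on the board's upright rear face, 35 mm behind its origin, mid-width, 11 mm above the underside (25 mm above the desk): where to push. The face is upright from the underside to the top of the terminal block (block set back 1 mm). Axes as the board's.
- clip (a joint): Angle of the steel rocking spring clip (rad): 0 closed, grows as the pad is pressed, stop at 0.42. The jaw clears the board from about 0.25; clamped on a loaded board it reads about 0.21. Pressing the middle of the pad takes about 3 N to start and 7 N at the bottom, the same anywhere along its length; it springs shut when let go.
- clip_pad (a point): Middle of the top of the clip's pad, a steel strip along the jig's x from x -100 to 24 mm, 28 mm wide, left (+y) of the channel. Closed, it slopes up to the left by 0.40 rad, this point about 41 mm above the desk at y 38 mm in the jig's frame; pressed to 0.40 rad it is level, 26 mm above the desk, y 39 mm. A fingertip can slide along it.
- clip_foot (a point): Underside of the near (-x) end of the clip's jaw foot, a steel bar 10 mm in diameter, 20 mm long, at x 34 to 54 mm in the jig's frame, over the channel's middle. Closed it is 15.5 mm above the desk (1.5 mm over the bed) and blocks the channel; with the pad down it is about 27 mm above the desk, 5 mm over a board.
Things that resemble listed ones, but are neither listed nor needed, are in the scene too. What is shaped like the board but pink is not meant.

How it is judged:
On the way, in this order (a step that is already met when the one before it is completed fails the run):
1. A finger holds the clip's pad down, jaw lifted, with the board still in front of the jaw (value of joint clip above 0.25 rad and contact force between the fingers and clip above 0.5 N and x of board in the frame of jig below 0.003 m), for 0.1 s.
2. The board is home against the end stop while a finger still holds the clip (x of board in the frame of jig above 0.0215 m and value of joint clip above 0.24 rad and contact force between the fingers and clip above 0.5 N), for 0.1 s.
At the end, for the whole second after the job is handed in: The board lies flat at the end stop (within 3.5 mm), at rest, with the released clip pressing on it by more than 1 N (x of board in the frame of jig between 0.0215 and 0.028 m and value of joint clip between 0.17 and 0.25 rad and contact force between clip and board above 1 N and z of board in the frame of jig below 0.017 m and angle between board's own z axis and vertical below 0.06 rad and linear speed of board below 0.01 m/s); the robot touches nothing.
It fails at once if The board is lifted more than 6 mm off the bed, or tipped by more than 0.15 rad (z of board in the frame of jig above 0.02 m or angle between board's own z axis and vertical above 0.15 rad).
It fails at once if Another thing on the desk is moved by more than 20 mm (distance of any of spare_board, screwdriver, tape, screw_jar, multimeter, mouse, mug from where it was at the start of the episode above 0.02 m).
It also fails if it takes over 40 s, if anything falls off the work surface, if the arm or the gripper's body presses on something with over 40 N, if the wrist force passes 120 N, or if a joint passes its speed limit or range.

## Working session

There is one attempt and no reset: what is moved stays moved. The work goes in short steps, Python scripts to look and compute and a tool call to move; the robot and the scene stay as the last step left them, time stands still between calls to the robot, and variables do not carry over. Pictures are saved under pics/ and viewed, at most 10 in all, crops included, and the job is handed in when it is done.

Besides the shell and the picture viewer there is one more tool, called after "Request:" in YAML: its name, and indented under it one key for each argument. arm_command: Moves the arm, as the interface text tells. Its arguments: {"type":"object","properties":{"deltas":{"type":"array"},"squeeze":{"type":"number"}},"required":["deltas"]}

```bash
mkdir -p pics; ls
python3 - <<'E'
from workcell import arm
import cv2,pickle
d={}
for n in("scene","top"):
    d[n]=arm.camera(n); cv2.imwrite(f"pics/{n}0.png",d[n]["img"])
pickle.dump(d,open("cam0.pkl","wb"))
print(arm.observe(),arm.tcp_to_tips)
E
```

```text
pics
{'time_s': 0.1, 'q': array([-1.23807116e+00,  8.79250043e-02,  1.37217202e+00,  6.82378557e-06,
        1.68363922e+00, -1.03123173e-01]), 'joint_vel': array([-6.42819377e-04, -1.70326116e-03, -3.87949835e-03, -1.24775008e-03,
        2.26709668e-04, -8.87606251e-06]), 'effort': array([ 2.52894395e-03, -3.53014219e+01, -3.14219463e+01,  1.91690469e-05,
        7.91400438e-03,  5.60964608e-06]), 'ee_pos': array([ 0.23204254, -0.49817621,  0.2521972 ]), 'tcp_rot': array([-1.06512840e-03,  9.76347711e-01,  2.16203604e-01, -1.19404757e-04]), 'force': array([-0.09073602,  0.67045727, -0.13107593]), 'torque': array([ 0.01962151, -0.00784158, -0.00907055]), 'gripper_force': 0.0, 'width': 1.0007846748723541} 0.022
```

View pics/scene0.png

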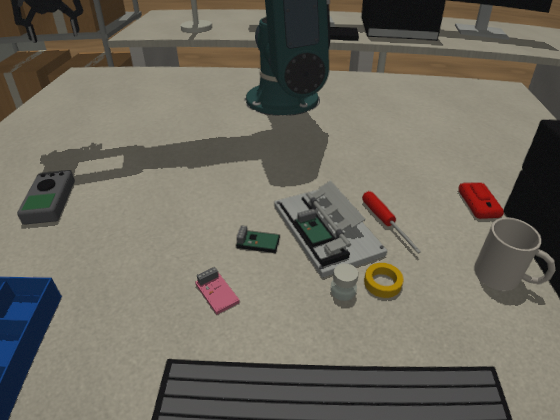

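View pics/top0.png

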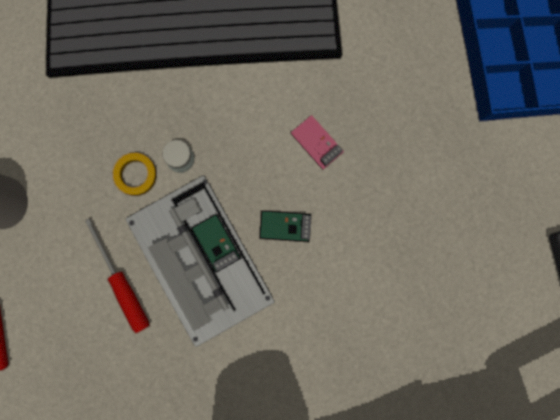

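The board in the jig is at about (217,243) in top. Candidates that could be mistaken for it are the spare at (286,226) on the bare desk and the pink one at (317,141). I choose the one in the channel and check it in a close crop.

Run:
```python
import cv2,pickle
d=pickle.load(open("cam0.pkl","rb"))
i=d["top"]["img"][170:350,115:285]
cv2.imwrite("pics/crop_top.png",cv2.resize(i,None,fx=3.3,fy=3.3,interpolation=cv2.INTER_CUBIC))
for n in d:
  print(n,d[n]["K"].tolist(),d[n]["dist_coeffs"],d[n]["rvec"],d[n]["tvec"])
```

```text
scene [[406.60321366241186, 0.0, 279.8879110717334], [0.0, 406.60321366241186, 217.83010702261643], [0.0, 0.0, 1.0]] [-0.11268905  0.          0.          0.          0.        ] [ 1.63701167  1.79167427 -0.83455463] [ 0.00553266 -0.34390601  1.16733648]
top [[502.4063947989694, 0.0, 278.51422876824995], [0.0, 502.4063947989694, 213.59582244911462], [0.0, 0.0, 1.0]] [-0.13113877  0.          0.          0.          0.        ] [ 2.17482615 -2.21847206  0.14389368] [0.03140348 0.61687078 0.64942256]
```

View pics/crop_top.png

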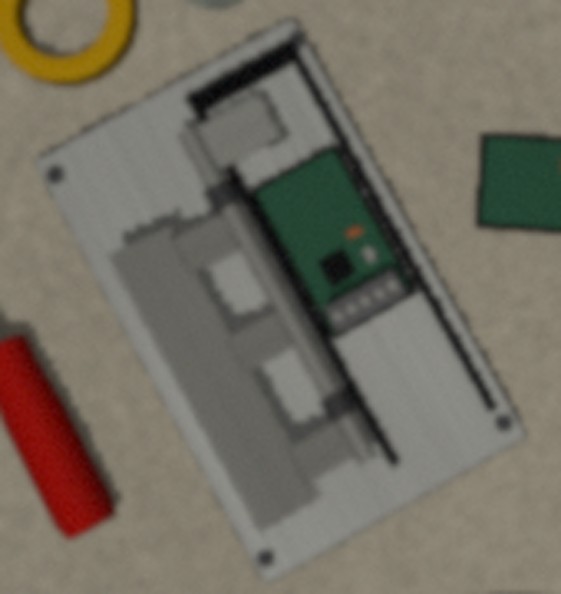

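The crop shows the plate's four corners at about crop (297,20), (40,158), (268,578) and (524,436). The green board is in the channel with its grey block at the rear, about (370,300). The jaw is at (240,130), and the pad is the grey strip on the left.

```bash
cat > h.py <<'E'
import cv2,pickle,numpy as np
def ray(c,p,z):
    u=cv2.undistortPoints(np.array(p,float).reshape(-1,1,2),c["K"],c["dist_coeffs"])[:,0]
    R=cv2.Rodrigues(c["rvec"])[0]; o=-R.T@np.ravel(c["tvec"])
    v=np.c_[u,np.ones(len(u))]@R
    return o+v*((z-o[2])/v[:,2])[:,None]
def proj(c,P): return cv2.projectPoints(np.array(P,float).reshape(-1,1,3),c["rvec"],c["tvec"],c["K"],c["dist_coeffs"])[0][:,0]
E
python3 - <<'E'
from h import *
d=pickle.load(open("cam0.pkl","rb")); c=d["top"]
cr=np.array([[297,20],[40,158],[268,578],[524,436]])
W=ray(c,(cr+.5)/3.3-.5+[115,170],.014)[:,:2]
J=np.array([[78,-58],[78,66],[-122,66],[-122,-58]])/1e3
H=(J-J.mean(0)).T@(W-W.mean(0)); th=np.arctan2(H[0,1]-H[1,0],H[0,0]+H[1,1])
R=np.array([[np.cos(th),-np.sin(th)],[np.sin(th),np.cos(th)]]); t=W.mean(0)-R@J.mean(0)
print("yaw",th,np.degrees(th),"t",t,"resid mm",((W-(J@R.T+t))*1e3).round(1).tolist())
print("edges",[round(np.linalg.norm(W[i]-W[i-1])*1e3,1) for i in range(4)])
np.savez("jig.npz",R=R,t=t,th=th)
hsv=cv2.cvtColor(c["img"],cv2.COLOR_BGR2HSV)
m=cv2.inRange(hsv,(55,80,30),(90,255,200)); n,l,s,ce=cv2.connectedComponentsWithStats(m)
for k in range(1,n):
    if s[k,4]>150:
        ys,xs=np.where(l==k); bj=(ray(c,np.c_[xs,ys],.022)[:,:2]-t)@R
        print(k,s[k,4],ce[k],"jig mm min/max pct",(np.percentile(bj,[1,99],axis=0)*1e3).round(1).tolist(),(bj.mean(0)*1e3).round(1))
# scene check
P=lambda x,y,z:np.r_[R@[x/1e3,y/1e3]+t,z/1e3]
pts={"A":(78,-58,14),"B":(78,66,14),"C":(-122,66,14),"D":(-122,-58,14),"padmid":(-38,38,41),"foot":(34,-28,15.5),"stop":(60,-28,26)}
im={k:cv2.resize(d[k]["img"],None,fx=1,fy=1).copy() for k in d}
for k,v in pts.items():
    print(k,P(*v).round(4),proj(d["top"],P(*v)).round(0),proj(d["scene"],P(*v)).round(0))
    cv2.drawMarker(im["scene"],tuple(int(a) for a in proj(d["scene"],P(*v))[0].round()),(255,0,255),0,5)
cv2.imwrite("pics/scene_chk.png",cv2.resize(im["scene"][165:305,230:430],None,fx=4,fy=4))
E
```

```text
yaw 0.4850680036110085 27.792349383747364 t [0.57912941 0.13364908] resid mm [[-2.5, 0.5], [-0.5, -1.8], [2.6, -1.3], [0.5, 2.6]]
edges [np.float64(196.3), np.float64(121.1), np.float64(196.9), np.float64(119.6)]
1 929 [279.79547901 225.67061356] jig mm min/max pct [[-60.9, -142.9], [-9.8, -86.6]] [ -34.5 -113.1]
2 1008 [212.50099206 237.75      ] jig mm min/max pct [[-32.8, -44.7], [19.9, -7.6]] [ -4.9 -25.8]
A [0.6752 0.1187 0.014 ] [[205. 174.]] [[320. 272.]]
B [0.6174 0.2284 0.014 ] [[125. 217.]] [[386. 251.]]
C [0.4404 0.1352 0.014 ] [[195. 347.]] [[330. 186.]]
D [0.4982 0.0255 0.014 ] [[275. 302.]] [[272. 200.]]
padmid [0.5278 0.1495 0.041 ] [[180. 283.]] [[339. 202.]]
foot [0.6223 0.1247 0.0155] [[201. 212.]] [[324. 248.]]
stop [0.6453 0.1369 0.026 ] [[191. 195.]] [[332. 254.]]
```

View pics/scene_chk.png

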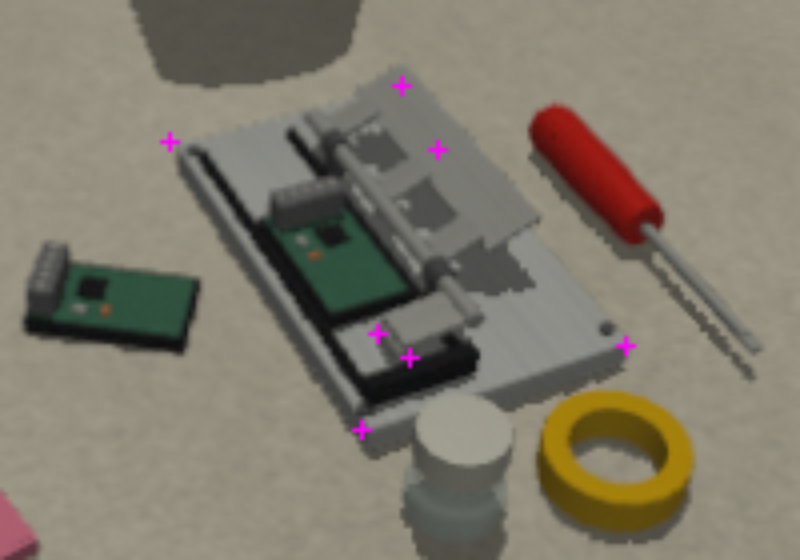

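The projected corners land within 1–2 px of the plate in both views, so the jig pose holds. The board origin is about x −13 in the jig, and its lead is about 12 mm short of the jaw. Next I work out the first moves: opening 55 mm, inner finger faces at jig y 33 (pad) and −22 (board).

```bash
cat >> h.py <<'E'
from scipy.spatial.transform import Rotation as Ro
g=np.load("jig.npz"); Rj,tj,th=g["R"],g["t"],float(g["th"])
def go(x,y,z):
    "shift in tool mm + turn deg to put TCP at jig x,y mm, height z mm"
    from workcell import arm
    s=arm.observe(); q=s["tcp_rot"]; T=Ro.from_quat([q[1],q[2],q[3],q[0]]).as_matrix()
    p=np.r_[Rj@[x/1e3,y/1e3]+tj,z/1e3]; d=T.T@(p-s["ee_pos"])*1e3
    yaw=np.arctan2(T[1,0],T[0,0])
    print("jig now",np.r_[(s["ee_pos"][:2]-tj)@Rj,s["ee_pos"][2]].round(4)*1e3,"shift",d.round(1),"turn",np.degrees(yaw-th).round(2),"F jig",np.r_[s["force"][:2]@Rj,s["force"][2]].round(2),"w",round(s["width"],3),"t",s["time_s"])
E
python3 -c "
from h import *
go(-72,5.5,150)"
```

```text
jig now [-601.6 -397.1  252.2] shift [ 509.2 -428.   103.2] turn -2.82 F jig [ 0.23  0.64 -0.13] w 1.001 t 0.1
```

Request:
arm_command:
  deltas: [-0.29, 42, -36, 0, -1, -0.29, 85, -72, 0, -2, -0.29, 127, -107, 0, -2.8, -0.29, 170, -143, 0, -2.8, -0.29, 212, -179, 0, -2.8, -0.29, 255, -215, 0, -2.8, -0.29, 297, -250, 0, -2.8, -0.29, 340, -286, 0, -2.8]

```text
time_s: 1.1
ee_pos: [0.4199, -0.0941, 0.253]
tcp_rot: [0.0, 0.971, 0.24, -0.0]
force: [0.1, -1.2, 0.1]
width: 0.646
gripper_force: 0.0
```

```bash
python3 -c "
from h import *
go(-72,5.5,100)"
```

```text
jig now [-247.  -127.2  253. ] shift [ 175.  -132.8  152.9] turn -0.04 F jig [-0.46 -1.08  0.05] w 0.646 t 1.1
```

Request:
arm_command:
  deltas: [-0.29, 44, -33, 0, 0, -0.29, 88, -66, 20, 0, -0.29, 131, -100, 50, 0, -0.29, 160, -120, 90, 0, -0.29, 175, -133, 130, 0, -0.29, 175, -133, 153, 0, -0.29, 175, -133, 153, 0, -0.29, 175, -133, 153, 0]

```text
time_s: 2.1
ee_pos: [0.5131, 0.1033, 0.1013]
tcp_rot: [0.0, 0.971, 0.24, 0.001]
force: [-0.6, 0.4, 0.8]
width: 0.639
gripper_force: 0.0
```

```bash
python3 -c "
from h import *
from workcell import arm
go(-72,5.5,70)
a=arm.camera('scene');b=arm.camera('top')
pickle.dump((a,b),open('cam1.pkl','wb'))
A=cv2.resize(a['img'][120:320,230:430],(560,560),interpolation=2);B=cv2.resize(b['img'][160:360,100:300],(560,560))
cv2.imwrite('pics/s1.png',A)"
```

```text
jig now [-72.6   3.9 101.3] shift [ 0.5 -1.6 31.3] turn -0.04 F jig [-0.38  0.62  0.75] w 0.639 t 2.1
```

View pics/s1.png

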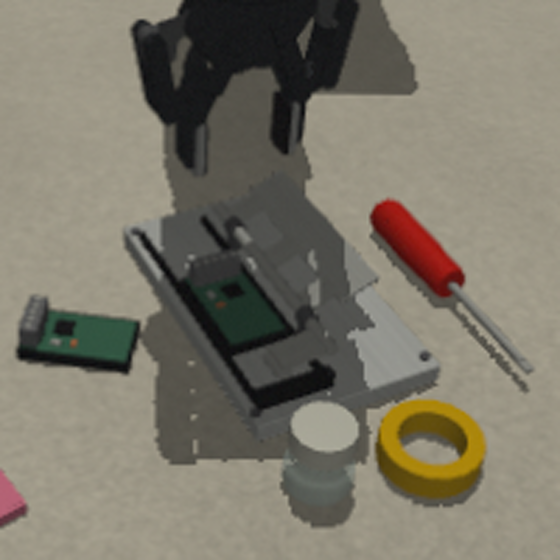

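The fingers, at crop (195,150) and (288,130), straddle the hinge squarely over the rear of the channel and the pad. I descend to just above the pad.

Request:
arm_command:
  deltas: [-0.29, 0, 0, 10, 0, -0.29, 0, 0, 20, 0, -0.29, 0, 0, 28, 0, -0.29, 0, 0, 28, 0]

```text
time_s: 2.7
ee_pos: [0.5116, 0.1033, 0.0709]
tcp_rot: [-0.0, 0.971, 0.24, -0.001]
force: [0.2, 0.2, 0.5]
width: 0.644
gripper_force: 0.0
```

```bash
python3 -c "
from h import *
go(-72,5.5,49)
c=pickle.load(open('cam1.pkl','rb'))[0]
for x in(-83,-61):
  for y in(-24,-38): print(x,y,((proj(c,np.r_[Rj@[x/1e3,y/1e3]+tj,.079])[0]-[230,120])*2.8).round())
"
```

```text
jig now [-73.9   4.6  70.9] shift [ 1.9 -0.9 21.9] turn -0.02 F jig [0.26 0.12 0.46] w 0.644 t 2.7
-83 -24 [190. 166.]
-83 -38 [170. 171.]
-61 -24 [205. 185.]
-61 -38 [184. 190.]
```

Request:
arm_command:
  deltas: [-0.29, 0, -1, 4, 0, -0.29, 1, -1, 8, 0, -0.29, 1, -1, 11, 0, -0.29, 1, -1, 14, 0, -0.29, 1, -1, 14, 0]

```text
time_s: 3.32
ee_pos: [0.5131, 0.1048, 0.0586]
tcp_rot: [0.0, 0.971, 0.24, 0.0]
force: [-1.0, -0.7, 2.6]
width: 0.643
gripper_force: 1.2
```

Request:
arm_command:
  deltas: [-0.29, 0, 0, 3, 0, -0.29, 0, 0, 6, 0, -0.29, 0, 0, 6, 0]

```text
time_s: 3.7
ee_pos: [0.5133, 0.1051, 0.0526]
tcp_rot: [-0.0, 0.971, 0.24, 0.001]
force: [-0.7, 2.6, 4.4]
width: 0.649
gripper_force: 2.0
```

Request:
arm_command:
  deltas: [-0.29, 0, 0, 3, 0, -0.29, 0, 0, 5, 0, -0.29, 0, 0, 5, 0]

```text
time_s: 4.08
ee_pos: [0.5133, 0.1052, 0.0478]
tcp_rot: [-0.0, 0.971, 0.24, 0.001]
force: [-0.8, 1.9, 5.3]
width: 0.644
gripper_force: 2.7
```

```bash
python3 -c "
from h import *
from workcell import arm
go(-72,5.5,45)
a=arm.camera('scene')
pickle.dump(a,open('cam2.pkl','wb'))
cv2.imwrite('pics/s2.png',cv2.resize(a['img'][150:290,250:410],(800,700),interpolation=2)[:600])"
```

```text
jig now [-71.5   5.6  47.8] shift [-0.5  0.1  2.8] turn -0.03 F jig [0.15 2.04 5.32] w 0.644 t 4.075
```

View pics/s2.png

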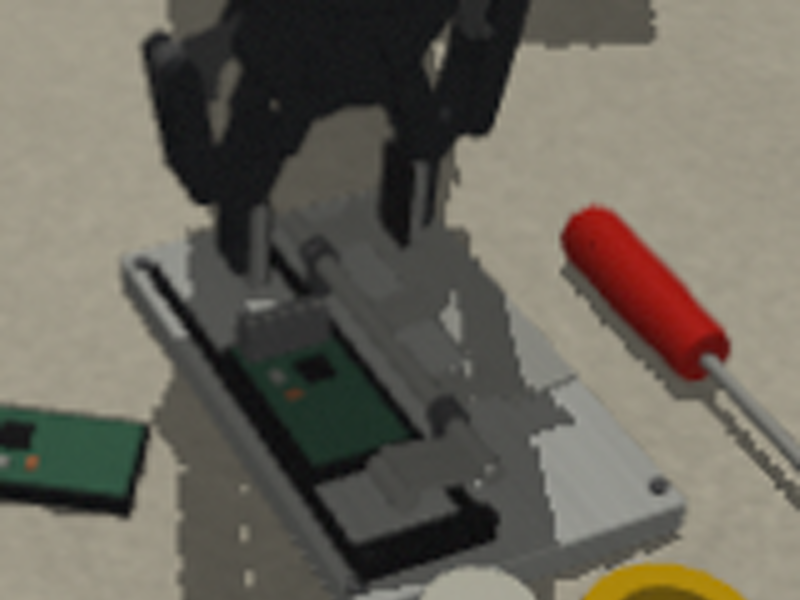

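The pad finger is on the strip at crop (410,210), and the push finger is in the channel behind the board's block at (245,250). I press 4.5 mm more.

Request:
arm_command:
  deltas: [-0.29, 0, 0, 2.5, 0, -0.29, 0, 0, 4.5, 0, -0.29, 0, 0, 4.5, 0]

```text
time_s: 4.5
ee_pos: [0.5134, 0.1051, 0.0437]
tcp_rot: [-0.0, 0.971, 0.24, 0.001]
force: [-2.4, 0.7, 7.0]
width: 0.645
gripper_force: 3.7
```

Request:
arm_command:
  deltas: [-0.29, 0, 0, 0, 0]

```text
time_s: 4.62
ee_pos: [0.5134, 0.1051, 0.0438]
tcp_rot: [-0.0, 0.971, 0.24, 0.001]
force: [-1.3, 0.7, 7.7]
width: 0.648
gripper_force: 3.7
```

Request:
arm_command:
  deltas: [-0.29, 3, 0, 0, 0, -0.29, 6, 0, 0, 0, -0.29, 9, 0, 0, 0, -0.29, 12, 0, 0, 0, -0.29, 15, 0, 0, 0, -0.29, 15, 0, 0, 0]

```text
time_s: 5.38
ee_pos: [0.5253, 0.1109, 0.0432]
tcp_rot: [0.001, 0.971, 0.24, -0.002]
force: [-4.7, -1.6, 8.8]
width: 0.645
gripper_force: 4.2
```

```bash
python3 -c "
from h import *
from workcell import arm
go(-50,5.5,43.7)
a=arm.camera('scene')
cv2.imwrite('pics/s3.png',cv2.resize(a['img'][150:290,250:410],(800,700),interpolation=2)[:600])"
```

```text
jig now [-58.3   4.9  43.2] shift [ 8.3 -0.6 -0.5] turn 0.01 F jig [-4.93  0.76  8.85] w 0.645 t 5.375
```

View pics/s3.png

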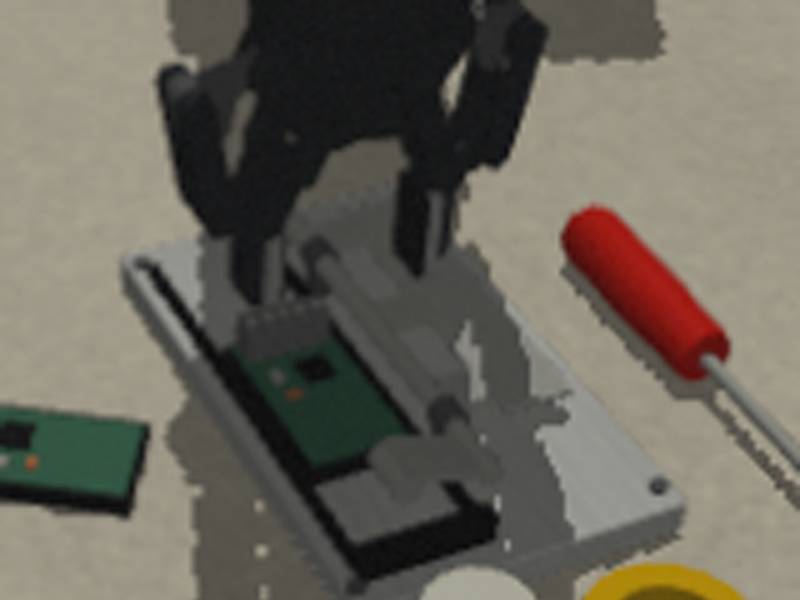

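```bash
python3 -c "
from h import *
c=pickle.load(open('cam2.pkl','rb'))
px=np.array([[280,296],[250,303],[447,262],[412,276],[240,310],[335,300]])/5+[250,150]
for z in(.026,.030): print(z,(((ray(c,px[:4],z)[:,:2]-tj)@Rj)*1e3).round(1).tolist())
print('block rear top edge',(((ray(c,px[4:],.036)[:,:2]-tj)@Rj)*1e3).round(1).tolist())
"
```

```text
0.026 [[-59.8, -16.9], [-60.4, -28.7], [-54.1, 49.0], [-51.7, 33.0]]
0.03 [[-55.4, -19.2], [-55.9, -30.8], [-49.7, 46.2], [-47.3, 30.3]]
block rear top edge [[-47.1, -39.0], [-39.2, -5.6]]
```

The jaw has lifted and the board is still in front of it. The push finger spans about y −30 to −18 and the pad finger 31 to 47, both fine. I push, shifting 2 mm towards the channel centre.

Request:
arm_command:
  deltas: [-0.29, 3, 1, 0, 0, -0.29, 6, 2, 0, 0, -0.29, 9, 2, 0, 0, -0.29, 12, 2, 0, 0, -0.29, 15, 2, 0, 0, -0.29, 18, 2, 0, 0, -0.29, 21, 2, 0, 0, -0.29, 24, 2, 0, 0]

```text
time_s: 6.42
ee_pos: [0.5469, 0.12, 0.0433]
tcp_rot: [0.001, 0.971, 0.24, -0.002]
force: [-6.4, -2.6, 9.2]
width: 0.646
gripper_force: 5.1
```

```bash
python3 -c "
from h import *
from workcell import arm
go(-21,3.5,43.7)
a=arm.camera('scene')
cv2.imwrite('pics/s4.png',cv2.resize(a['img'][150:290,250:410],(800,700),interpolation=2)[:600])"
```

```text
jig now [-34.9   3.   43.3] shift [13.9 -0.5 -0.5] turn 0.01 F jig [-6.83  0.68  9.25] w 0.646 t 6.425
```

View pics/s4.png

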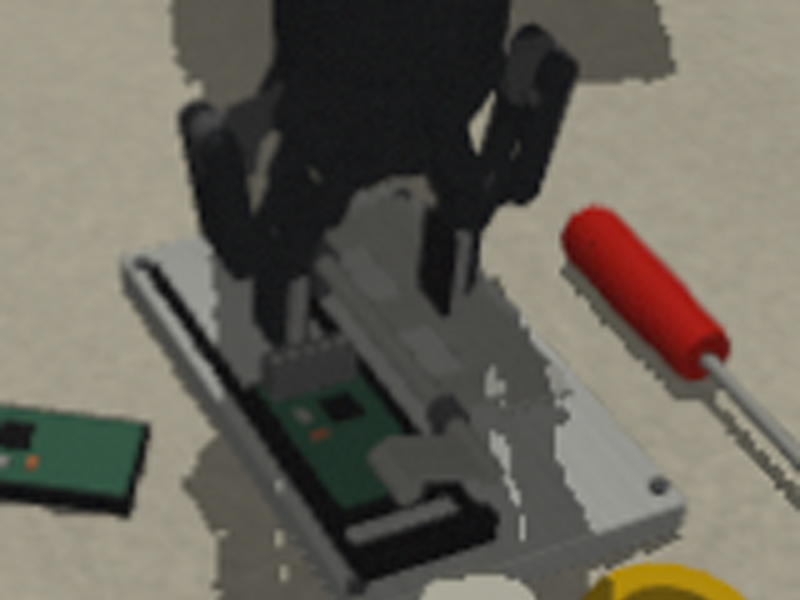

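The board (leading edge at about crop (350,515)) is sliding under the lifted jaw, with roughly 14 mm of bed left. I continue slowly.

Request:
arm_command:
  deltas: [-0.29, 2, 0, 0, 0, -0.29, 4, 0, 0, 0, -0.29, 6, 0, 0, 0, -0.29, 8, 0, 0, 0, -0.29, 10, 0, 0, 0, -0.29, 10, 0, 0, 0]

```text
time_s: 7.22
ee_pos: [0.5559, 0.1248, 0.0433]
tcp_rot: [0.001, 0.971, 0.24, -0.002]
force: [-5.0, -2.3, 8.1]
width: 0.644
gripper_force: 4.6
```

```bash
python3 -c "
from h import *
from workcell import arm
go(-21,3.5,43.7)
a=arm.camera('scene')
cv2.imwrite('pics/s5.png',cv2.resize(a['img'][190:290,280:400],(720,600),interpolation=2))"
```

```text
jig now [-24.7   2.9  43.3] shift [ 3.7 -0.6 -0.4] turn 0.01 F jig [-5.46  0.28  8.06] w 0.644 t 7.225
```

View pics/s5.png

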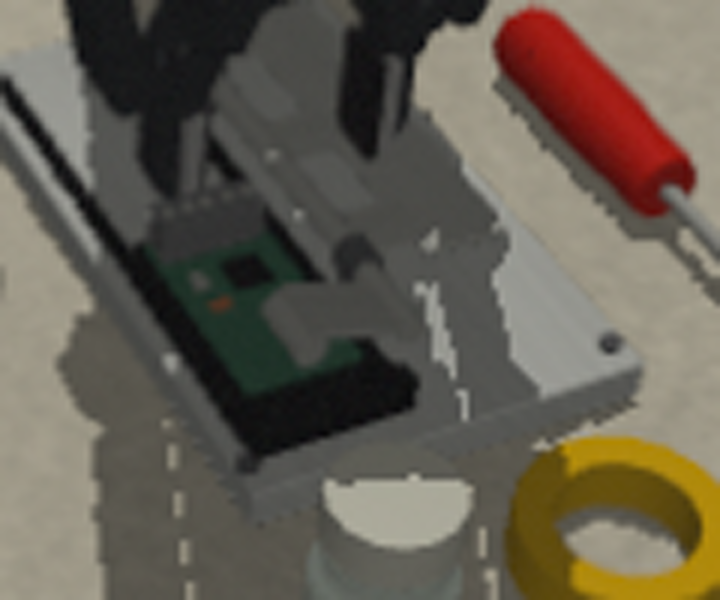

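The board's front is now close behind the stop, at crop (245,398). I inch forward with the force as guide.

Request:
arm_command:
  deltas: [-0.29, 0.5, 0, 0, 0, -0.29, 1, 0, 0, 0, -0.29, 1.5, 0, 0, 0, -0.29, 2, 0, 0, 0, -0.29, 2, 0, 0, 0]

```text
time_s: 7.9
ee_pos: [0.5572, 0.1254, 0.0433]
tcp_rot: [0.001, 0.971, 0.24, -0.003]
force: [-6.9, -3.9, 9.8]
width: 0.647
gripper_force: 5.2
```

Request:
arm_command:
  deltas: [-0.29, 0.5, 0, 0, 0, -0.29, 1, 0, 0, 0, -0.29, 1, 0, 0, 0]

```text
time_s: 8.28
ee_pos: [0.5583, 0.1259, 0.0433]
tcp_rot: [0.001, 0.971, 0.24, -0.002]
force: [-6.2, -2.9, 9.6]
width: 0.642
gripper_force: 5.0
```

Request:
arm_command:
  deltas: [-0.29, 0.5, 0, 0, 0, -0.29, 1, 0, 0, 0, -0.29, 1, 0, 0, 0]

```text
time_s: 8.65
ee_pos: [0.5593, 0.1265, 0.0433]
tcp_rot: [0.001, 0.971, 0.24, -0.002]
force: [-6.1, -3.0, 9.3]
width: 0.647
gripper_force: 4.8
```

```bash
python3 -c "
from h import *
from workcell import arm
go(-21,3.5,43.7)
a=arm.camera('scene');b=pickle.load(open('cam0.pkl','rb'))['scene']
for c,k in((b,'start'),(a,'now')):
  m=cv2.inRange(cv2.cvtColor(c['img'],cv2.COLOR_BGR2HSV),(55,80,20),(90,255,200))
  ys,xs=np.where(m); j=(ray(c,np.c_[xs,ys],.022)[:,:2]-tj)@Rj*1e3
  j=j[(abs(j[:,1]+28)<22)&(abs(j[:,0])<75)]
  r=j[(j[:,1]<-32)]
  print(k,len(j),np.percentile(j,[1,50,99],axis=0).round(1).tolist(),np.percentile(r[:,0],[1,99]).round(1))
"
```

```text
jig now [-20.9   2.9  43.3] shift [-0.1 -0.6 -0.4] turn 0.01 F jig [-6.82  0.15  9.33] w 0.647 t 8.65
start 410 [[-34.8, -43.7], [-2.7, -25.5], [20.0, -6.5]] [-42.1  19.9]
now 289 [[1.4, -44.0], [34.2, -31.7], [56.3, -8.4]] [-2.2 56.2]
```

Request:
arm_command:
  deltas: [-0.29, 0.5, 0, 0, 0, -0.29, 1, 0, 0, 0, -0.29, 1, 0, 0, 0]

```text
time_s: 9.07
ee_pos: [0.5602, 0.127, 0.0433]
tcp_rot: [0.001, 0.971, 0.24, -0.002]
force: [-5.2, -2.9, 9.3]
width: 0.645
gripper_force: 4.8
```

Request:
arm_command:
  deltas: [-0.29, 0.5, 0, 0, 0, -0.29, 1, 0, 0, 0, -0.29, 1, 0, 0, 0]

```text
time_s: 9.45
ee_pos: [0.5611, 0.1274, 0.0433]
tcp_rot: [0.001, 0.971, 0.24, -0.002]
force: [-6.5, -2.2, 9.8]
width: 0.65
gripper_force: 4.8
```

Request:
arm_command:
  deltas: [-0.29, 0.5, 0, 0, 0, -0.29, 0.5, 0, 0, 0, -0.29, 0.5, 0, 0, 0]

```text
time_s: 9.82
ee_pos: [0.5612, 0.1274, 0.0433]
tcp_rot: [0.001, 0.971, 0.24, -0.003]
force: [-6.3, -3.3, 10.8]
width: 0.647
gripper_force: 5.2
```

Request:
arm_command:
  deltas: [-0.29, 0.5, 0, 0, 0, -0.29, 1, 0, 0, 0, -0.29, 1, 0, 0, 0]

```text
time_s: 10.2
ee_pos: [0.5615, 0.1276, 0.0433]
tcp_rot: [0.001, 0.971, 0.24, -0.003]
force: [-7.9, -3.4, 10.8]
width: 0.645
gripper_force: 6.5
```

```bash
cat > chk.py <<'E'
from h import *
from workcell import arm
go(-21,3.5,43.7)
c=arm.camera('scene')
m=cv2.inRange(cv2.cvtColor(c['img'],cv2.COLOR_BGR2HSV),(55,80,20),(90,255,200))
ys,xs=np.where(m); j=(ray(c,np.c_[xs,ys],.022)[:,:2]-tj)@Rj*1e3
j=j[(abs(j[:,1]+28)<22)&(abs(j[:,0])<75)]
print(len(j),np.percentile(j,[1,50,99],axis=0).round(1).tolist())
E
python3 chk.py
```

```text
jig now [-18.4   2.9  43.3] shift [-2.6 -0.6 -0.4] turn 0.0 F jig [-8.6   0.71 10.78] w 0.645 t 10.2
296 [[4.2, -44.1], [37.5, -31.3], [57.3, -7.7]]
```

Request:
arm_command:
  deltas: [-0.29, 0.5, 0, 0, 0, -0.29, 0.5, 0, 0, 0, -0.29, 0.5, 0, 0, 0]

```text
time_s: 10.62
ee_pos: [0.5616, 0.1277, 0.0433]
tcp_rot: [0.001, 0.971, 0.24, -0.004]
force: [-9.0, -4.7, 12.2]
width: 0.644
gripper_force: 7.0
```

```bash
python3 chk.py
```

```text
jig now [-18.3   2.9  43.3] shift [-2.7 -0.6 -0.4] turn -0.0 F jig [-10.14  -0.02  12.19] w 0.644 t 10.625
289 [[1.5, -44.3], [37.6, -31.5], [57.4, -8.0]]
```

The force rises with no further motion, so the board is home. I back off, then lift gently.

Request:
arm_command:
  deltas: [-0.29, -2, 0, 0, 0, -0.29, -4, 0, 0, 0, -0.29, -6, 0, 0, 0, -0.29, -8, 0, 0, 0, -0.29, -8, 0, -3, 0, -0.29, -8, 0, -6, 0, -0.29, -8, 0, -9, 0, -0.29, -8, 0, -12, 0]

```text
time_s: 11.68
ee_pos: [0.5563, 0.1254, 0.0537]
tcp_rot: [0.0, 0.971, 0.24, -0.001]
force: [0.1, 0.0, 0.1]
width: 0.651
gripper_force: 0.0
```

Request:
arm_command:
  deltas: [-0.29, 0, 0, -4, 0, -0.29, 0, 0, -10, 0, -0.29, 0, 0, -25, 0, -0.29, 0, 0, -50, 0, -0.29, 0, 0, -80, 0, -0.29, 0, 0, -110, 0, -0.29, -30, 0, -140, 0, -0.29, -60, 0, -150, 0]

```text
time_s: 12.68
ee_pos: [0.5048, 0.0977, 0.2087]
tcp_rot: [0.001, 0.971, 0.24, 0.003]
force: [-0.2, -0.2, -0.4]
width: 0.648
gripper_force: 0.0
```

Request:
arm_command:
  deltas: [-0.29, -40, 0, 0, 0, -0.29, -80, 0, 0, 0, -0.29, -80, 0, 0, 0, -0.29, -80, 0, 0, 0]

```text
time_s: 13.18
ee_pos: [0.434, 0.0607, 0.2059]
tcp_rot: [0.0, 0.971, 0.24, 0.001]
force: [-0.1, -0.6, -0.0]
width: 0.644
gripper_force: 0.0
```

```bash
python3 -c "
import chk
from h import *
a=chk.c;b=chk.arm.camera('top')
A=cv2.resize(a['img'][180:280,270:390],(480,400),interpolation=2);B=cv2.resize(b['img'][170:350,115:285],(378,400),interpolation=2)[:,:320]
cv2.imwrite('pics/end.png',np.hstack([A,B]))"
```

```text
jig now [-162.4    3.1  205.9] shift [141.   -0.6 162.6] turn -0.03 F jig [-0.37 -0.49 -0.01] w 0.644 t 13.175
269 [[1.5, -44.2], [30.0, -33.2], [57.3, -8.0]]
```

View pics/end.png

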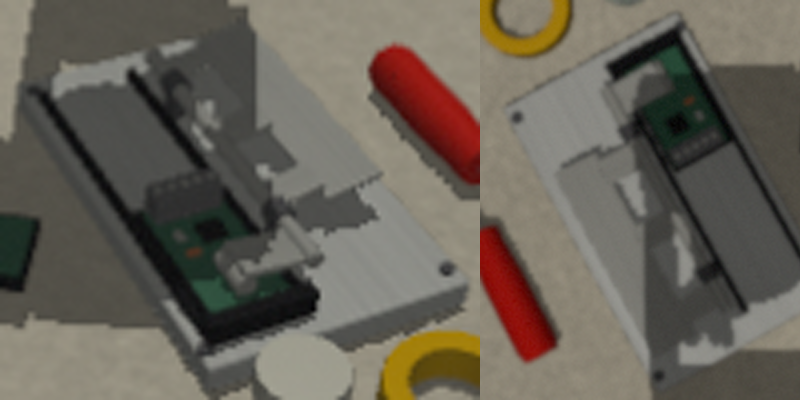

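The board sits at the stop (scene crop (215,310), top crop (690,50)) with no gap, the jaw foot rests on it, and the arm is clear. I hand in.

```bash
python3 -c "
from workcell import arm
print(arm.finish_job())"
```

```text
the job is handed in; nothing more can be done
None
```

I handed the job in at about 13 s; the board was home against the end stop with the clip's jaw resting on it and the arm clear, judged from the forces and both camera views, as the hand-in returned no verdict.

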